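# Feed one spacer and push it to the pick-up square

### The job

On the bench's spacer feeder, press the red plunger once, all the way down, and let it come back up, so that a single orange spacer comes out in front of the magazine. Then, with a fingertip, push that spacer gently aside along the white base plate until it lies wholly on the green square. Do not grip or lift any spacer, feed no second one, and leave the rejected spacer on the red square and everything else where it is.

Things in the scene. Friction and masses are not known exactly. Their poses are not given: they have to be found in the camera images.
- feeder: spacer feeder, fixed to the bench. Origin on the bench under the centre of its magazine; spacers come out along its -x axis (roughly towards the robot), z up. White base plate: x = -97 to +87 mm, y = -128 to +128 mm, top 6 mm above the bench. Blue plunger housing behind the magazine: x = +21 to +83 mm, y = -21 to +21 mm, top 36 mm above the bench
- outlet (a point): point on the base plate's top, 43 mm in front of the magazine's centre, over which the spacer is left after a full press. The magazine is an upright square well, 41 (x) x 44 (y) mm, top 46 mm above the bench, with a clear front face 23 mm behind this point and a 14 mm high outlet at its foot
- plunger_top (a point): centre of the top face of the round red plunger knob (30 mm diameter, 8 mm thick), which stands above the blue housing at x = +50 mm, y = 0 of the feeder; top 66 mm above the bench when up, 44 mm when fully down
- plunger (a joint): how far the plunger is pressed down, in m: 0 = up (rest), 0.022 = fully down. A spring returns it; pressing takes about 2 N at first and 6 to 9 N at the bottom. It drives a steel pusher through the bottom of the magazine, about 2 mm forward for each 1 mm pressed, which draws back as the plunger rises
- green_square: the green square printed on the base plate, 64 x 64 mm, flush with it (0.6 mm print, no edge to bump); origin at its centre, 6 mm above the bench; sides parallel to the feeder's axes. About 50 mm in front of the magazine's centre and 85 mm to one side, left or right
- red_square: the red square printed on the base plate like the green one, on the other side of the outlet; rejects lie here
- spacer1: orange plastic disc with a dark dot in its middle, 32 mm diameter, 12 mm thick, about 22 g, lying flat; origin at its centre (half-way up), z up. It starts lowest in the magazine and is the one that comes out
- spacer2: orange plastic disc with a dark dot in its middle, 32 mm diameter, 12 mm thick, about 22 g, lying flat; origin at its centre (half-way up), z up. It starts second from the bottom in the magazine and stays there
- spacer3: orange plastic disc with a dark dot in its middle, 32 mm diameter, 12 mm thick, about 22 g, lying flat; origin at its centre (half-way up), z up. It starts on top in the magazine and stays there
- reject: orange plastic disc with a dark dot in its middle, 32 mm diameter, 12 mm thick, about 22 g, lying flat; origin at its centre (half-way up), z up. A rejected spacer lying on the red square; not to be moved
- flux_jar: small upright round flux jar with a black cap, 34 mm diameter, 42 mm tall, standing on the feeder's base plate beside the plunger housing; origin at its underside; bystander
- board: small green circuit board, 46 x 36 mm, 12 mm tall with its parts, lying on the base plate on the other side of the plunger housing; origin at its underside; bystander
- driver: screwdriver, 170 mm long, lying on the bench to the robot's right; bystander
- reel: aluminium reel, 60 mm diameter, 36 mm tall, standing on the bench to the left; origin at its underside; bystander
- tin: round open brass tin, 72 mm diameter, 45 mm tall, on the bench to the left; origin at its underside; bystander
- green_bin: open green parts bin, 100 x 85 x 50 mm, on the bench to the right; origin at its underside (not the green square); bystander
- red_bin: open red parts bin, 100 x 85 x 50 mm, on the bench to the right; origin at its underside; bystander

How it is judged:
By the outcome, as a careful person would: the job done as asked, in the order asked, and still so for the second after the job is handed in, with the robot touching nothing.
It also fails if it takes over 51 s, if anything falls off the work surface, if the arm or the gripper's body presses on something with over 40 N, if the wrist force passes 120 N, or if a joint passes its speed limit or range.

### The arm

A 7-joint arm with a two-finger parallel gripper is mounted at the origin on the work surface. World frame = base frame: x ahead of the robot, y to its left, z up, the work surface at z = 0. Lengths are in m, angles in rad, forces in N, time in s.
With the tool pointing down it reaches from about 0.4 to 0.9 m from the base axis. Payload 5.6 kg.
Tool frame: the origin (TCP) lies at the very end of the fingers, on their centre line; the grasp point (between the pads) lies hold_point_z behind it (hold_point_z is the distance from the TCP to the grasp point, in m); z points along the fingers, y is the line along which they close (so a half turn about z gives the same grasp; the last joint's range is limited). The gripper opens to 92 mm and grips with 3 to 60 N. Pads are 20 mm wide; open, the fingers measure 128 mm over their backs; the gripper's body (75 mm by 189 mm) begins 69 mm behind the grasp point.
Start: joints at [1.15, 0.468, -0.012, 1.603, 0.006, 1.071, -0.056], TCP at [0.24, -0.604, 0.215] pointing down, gripper open.
Joint ranges: [-2.53, 2.53], [-0.31, 2.02], [-1.57, 1.55], [0.28, 2.44], [-1.29, 4.43], [0.15, 1.84], [-2.92, 2.92]. Speed limits (rad/s): [2.57, 2.57, 3.14, 3.14, 3.14, 3.14, 3.14].

### API

Orientations are given as a rotation vector (axis times angle).
In Python, from station import * gives the robot as it stands. Calls block until the motion is done:
- reach(position, orientation): joint-space move of the TCP to a pose.
- movel(position, orientation=None, velocity=0.15): straight line of the TCP; orientation=None keeps the orientation; velocity is the mean speed in m/s.
- set_joints(angles): joint-space move.
- move_gripper(opening, strength=None): opening from 0.0 (shut) to 1.0 (fully open); strength is the grip in N (None keeps the last); returns when the fingers have stopped.
- pause(seconds).
- inverse_kinematics(position, orientation): joint angles nearest the present ones, or None.
- read_state(): the state.
- grab_frame(name): name is "side" or "top" or "wrist"; returns the picture (420x560x3 uint8, red, green, blue); there is no depth.
- get_calibration(name): a dict with "fx", "fy", "cx", "cy" (pixels), "k1" (the pictures are not rectified: a ray, as slopes to the right and down, at radius r is drawn at 1 + k1 r^2 times it, then the intrinsics apply), "R" (3x3) and "t" (3): a world point X has camera coordinates R X + t. Camera axes: x right, y down, z forward; pixel columns grow to the right and rows downward; lengths in m; the calibration is good to about 2 mm. A picture is of the moment at which its call begins: read the wrist's pose just before it. get_calibration takes no time and is no camera call; for the wrist camera it gives the pose at the moment of the call.
A pose or a line that the arm cannot do raises MotionError and nothing moves.
- sign_off(): hands the job in; it is judged then, once.
The state is a dict: "t": time; "q": joint angles; "joint_vel": joint speeds; "tau": joint torques, N m; "tool_pos": TCP position; "eef_rot": TCP orientation; "wrist_force": force on the tool from outside, world axes, zero at the start; "ft_torque": the same for the moment, N m; "gripper_width": opening from 0.0 (shut) to 1.0 (fully open); "gripper_force": force on a finger pad.
Only numpy, scipy, OpenCV 4.12 (cv2) and the standard library are available. Lean on these libraries where they do the work, as an engineer would, in place of code of your own. Each camera call takes 0.05 s, during which the arm holds its last target. There are 200 camera calls.

## Working session

There is one attempt and no reset: what is moved stays moved. The work goes in short steps, each a Python script; the robot and the scene stay as the last script left them, time stands still between calls to the robot, and variables do not carry over. Pictures are saved under pics/ and viewed, at most 10 in all, crops included, and the job is handed in when it is done.

```bash
mkdir -p pics; ls
python3 - <<'E'
from station import *
import cv2
for n in("top","side"):
    cv2.imwrite(f"pics/{n}0.png",cv2.cvtColor(grab_frame(n),cv2.COLOR_RGB2BGR))
    c=get_calibration(n);print(n,c)
s=read_state();print(s["t"],s["tool_pos"],s["eef_rot"],s["wrist_force"])
E
```

```text
pics
top {'fx': 409.22152512154076, 'fy': 409.22152512154076, 'cx': 282.5904020327967, 'cy': 213.225698240405, 'k1': -0.052629965326904775, 'R': array([[ 0.00925079, -0.99978714, -0.01844199],
       [-0.9840597 , -0.00582663, -0.17774293],
       [ 0.17759764,  0.01979228, -0.98390413]]), 't': array([-0.0065911 ,  0.58099002,  0.96824728])}
side {'fx': 520.6518477518905, 'fy': 520.6518477518905, 'cx': 278.45167535525775, 'cy': 207.75607580379022, 'k1': -0.12178640874211503, 'R': array([[-0.73520112, -0.6777749 , -0.01002477],
       [-0.35141723,  0.39375503, -0.84938973],
       [ 0.57964234, -0.6209494 , -0.52767091]]), 't': array([0.40656705, 0.28890496, 1.19488258])}
0.1 [ 0.23951124 -0.60371083  0.21374964] [-3.08424187e+00 -5.89542468e-01  6.85609552e-04] [-0.05980381  0.20589646 -1.28719754]
```

View pics/top0.png

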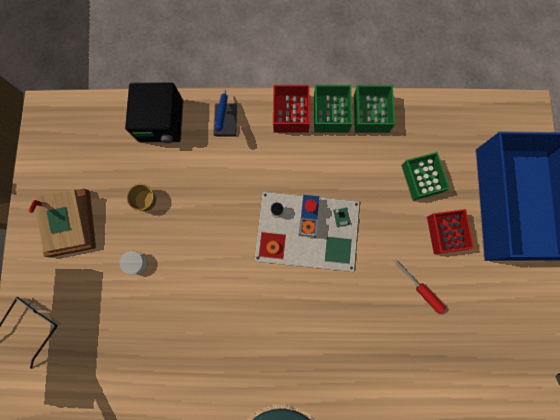

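View pics/side0.png

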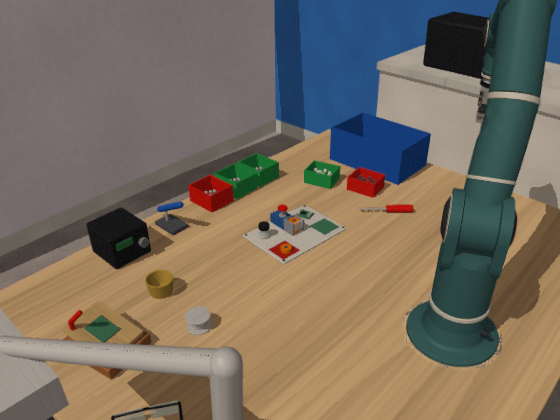

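The top view shows the plate at about (258–360, 192–272). The knob is near (311, 206), the green square near (338, 250), the red square with the reject near (272, 246), and the magazine near (309, 227). So green is on the robot's right.

```bash
cat > h.py <<'E'
from station import *
import cv2, numpy as np
def ray(c,uv):
    d=np.array([(uv[0]-c["cx"])/c["fx"],(uv[1]-c["cy"])/c["fy"]]);s=d.copy()
    for _ in range(20): s=d/(1+c["k1"]*(s@s))
    R=np.array(c["R"]); return -R.T@np.array(c["t"]), R.T@np.array([*s,1])
def onplane(c,uv,z):
    o,d=ray(c,uv); return o+d*(z-o[2])/d[2]
def blobs(img,lo,hi,roi,amin=20,hull=False):
    "(centroid, area, contour) of colour blobs (HSV range; hue may wrap) in roi x0,y0,x1,y1"
    x0,y0,x1,y1=roi; h=cv2.cvtColor(img[y0:y1,x0:x1],cv2.COLOR_RGB2HSV)
    if lo[0]<0: m=cv2.inRange(h,(0,)+lo[1:],hi)|cv2.inRange(h,(180+lo[0],)+lo[1:],(180,)+hi[1:])
    else: m=cv2.inRange(h,lo,hi)
    out=[]
    for k in cv2.findContours(m,cv2.RETR_EXTERNAL,cv2.CHAIN_APPROX_NONE)[0]:
        if cv2.contourArea(k)<amin: continue
        k=k+np.array([x0,y0]); M=cv2.moments(k)
        out.append((np.array([M["m10"],M["m01"]])/M["m00"],cv2.contourArea(k),k))
    return sorted(out,key=lambda b:-b[1])
RED=((-5,150,60),(5,255,255)); ORANGE=((7,150,100),(22,255,255)); GREEN=((60,80,30),(90,255,255)); WHITE=((0,0,110),(180,70,255))
E
python3 - <<'E'
from h import *
img=grab_frame("top");c=get_calibration("top");roi=(245,180,375,285)
for n,r,z in(("red",RED,.006),("orange",ORANGE,.018),("green",GREEN,.006)):
    for p,a,k in blobs(img,*r,roi): print(n,p.round(1),a,onplane(c,p,z).round(4), onplane(c,p,.066).round(4) if n=="red" else "")
w=blobs(img,*WHITE,roi)[0]
P=np.array([onplane(c,p,.006)[:2] for p in w[2][:,0].astype(float)],np.float32)
r=cv2.minAreaRect(P);print("plate",r,cv2.boxPoints(r).round(4).tolist())
gk=[b for b in blobs(img,*GREEN,roi)][0][2]
r=cv2.minAreaRect(np.array([onplane(c,p,.006)[:2] for p in gk[:,0].astype(float)],np.float32));print("green",r)
E
```

```text
red [272. 245.] 520.0 [0.5061 0.0254 0.006 ] [0.5001 0.0226 0.066 ]
red [310.2 205.4] 92.0 [ 0.6106 -0.0734  0.006 ] [ 0.5986 -0.0705  0.066 ]
orange [272.4 246.9] 114.5 [0.4999 0.0235 0.018 ] 
orange [308.  226.7] 113.0 [ 0.5526 -0.0669  0.018 ] 
green [337.8 249.6] 507.5 [ 0.4955 -0.1437  0.006 ] 
green [341.7 216. ] 90.5 [ 0.5829 -0.1551  0.006 ] 
plate ((0.5442937016487122, -0.06485319137573242), (0.25521016120910645, 0.18386772274971008), 84.36317443847656) [[0.44029998779296875, -0.18279999494552612], [0.623199999332428, -0.20090000331401825], [0.6482999920845032, 0.05310000106692314], [0.4652999937534332, 0.07119999825954437]]
green ((0.4955899715423584, -0.14365553855895996), (0.06061761826276779, 0.05991952121257782), 84.03886413574219)
```

```bash
cat >> h.py <<'E'
from scipy.spatial.transform import Rotation as Ro
YAW=np.arctan2(-.0181,.1829); O=np.array([.5493,-.0653])
def F(x,y,z): return [O[0]+x*np.cos(YAW)-y*np.sin(YAW),O[1]+x*np.sin(YAW)+y*np.cos(YAW),z]
def toF(p): d=np.array(p)[:2]-O; return np.array([d[0]*np.cos(YAW)+d[1]*np.sin(YAW),-d[0]*np.sin(YAW)+d[1]*np.cos(YAW)])
def down(a): # tool y at feeder angle a, z down
    y=np.array([np.cos(YAW+a),np.sin(YAW+a),0]);z=np.array([0,0,-1.]);return Ro.from_matrix(np.c_[np.cross(y,z),y,z]).as_rotvec()
E
python3 - <<'E'
from h import *
ors=[down(0),down(np.pi)]
qs=[inverse_kinematics(F(.05,0,.12),o) for o in ors]
for q in qs: print(None if q is None else np.round(q,2))
i=min((i for i in(0,1) if qs[i] is not None),key=lambda i:abs(qs[i][6]))
print("use",i); move_gripper(0.0)
reach(F(.05,0,.13),ors[i]); pause(.3)
f0=read_state()["wrist_force"];print(read_state()["t"],read_state()["tool_pos"],f0)
cv2.imwrite("pics/w1.png",cv2.cvtColor(grab_frame("wrist"),cv2.COLOR_RGB2BGR))
E
```

```text
[ 0.48  0.58 -0.56  1.77  0.37  0.91 -0.34]
[-0.78  0.95  1.34  1.85 -1.01  1.22 -2.35]
use 0
4.1167 [ 0.59900159 -0.07061826  0.13000546] [0.41828466 0.82843284 1.08768222]
```

View pics/w1.png

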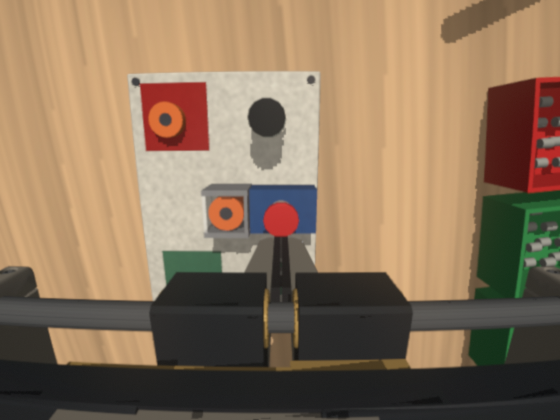

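The wrist view shows the closed fingers (~(281, 240)) lined up with the red knob (281, 219). The plate is square to the tool, so I'll press now.

Run:
```python
from h import *
f0=read_state()["wrist_force"][2]
movel(F(.05,0,.070),velocity=.08); pause(.2); f0=read_state()["wrist_force"][2]
for z in (.064,.058,.052,.048,.046,.045,.044,.043,.042,.041):
    movel(F(.05,0,z),velocity=.03); pause(.1)
    s=read_state();f=s["wrist_force"][2]-f0;print(z,s["tool_pos"][2].round(4),round(f,2))
    if f>14: break
pause(.3)
cv2.imwrite("pics/w2.png",cv2.cvtColor(grab_frame("top"),cv2.COLOR_RGB2BGR)[160:300,220:400].repeat(4,0).repeat(4,1))
movel(F(.05,0,.072),velocity=.03); pause(.2)
movel(F(.05,0,.13),velocity=.1)
s=read_state();print(s["t"],s["wrist_force"])
im=grab_frame("wrist");cv2.imwrite("pics/w3.png",cv2.cvtColor(im,cv2.COLOR_RGB2BGR))
c=get_calibration("wrist")
for p,a,k in blobs(im,*ORANGE,(0,0,560,420),200): print(p.round(1),a,toF(onplane(c,p,.018)).round(4))
```

```text
0.064 0.0643 0.9
0.058 0.0581 -0.13
0.052 0.0522 2.68
0.048 0.0482 3.07
0.046 0.0462 3.91
0.045 0.0453 4.52
0.044 0.0444 4.38
0.043 0.0443 12.18
0.042 0.0441 17.34
11.1833 [-0.01494933 -0.55569708  0.19444197]
[166.4 119.3] 980.5 [-0.056   0.0841]
[227.4 211.5] 782.0 [-0.0026 -0.0041]
[187.8 206.3] 715.0 [-0.0417  0.0012]
```

View pics/w3.png

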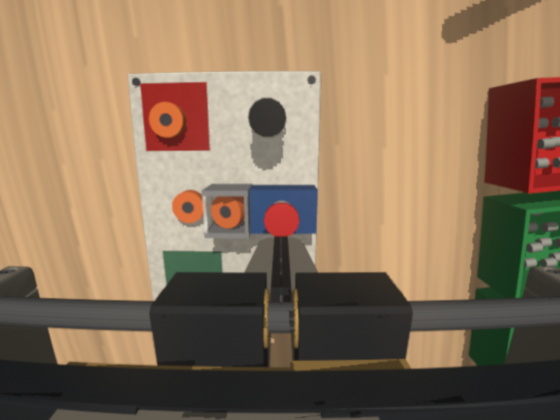

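The spacer is out at (188, 206), which is feeder (-42, 1) mm. The plunger is up, and the reject is still at (166, 119). Next I push with the closed fingers from the +y side.

Run:
```python
from h import *
o=read_state()["eef_rot"]
movel(F(-.045,.040,.13),velocity=.15)
movel(F(-.045,.040,.030),velocity=.1); movel(F(-.045,.040,.0105),velocity=.04); pause(.1)
s=read_state();f0=s["wrist_force"];print(s["t"],toF(s["tool_pos"]),s["tool_pos"][2])
for x,y in((-.045,.026),(-.045,0),(-.047,-.045)):
    movel(F(x,y,.0105),velocity=.03); print(y,(read_state()["wrist_force"]-f0).round(2))
pause(.2)
im=grab_frame("top");c=get_calibration("top")
cv2.imwrite("pics/t4.png",cv2.cvtColor(im,cv2.COLOR_RGB2BGR)[160:300,220:400].repeat(4,0).repeat(4,1))
im2=grab_frame("side");c2=get_calibration("side")
cv2.imwrite("pics/s4.png",cv2.resize(cv2.cvtColor(im2,cv2.COLOR_RGB2BGR)[190:270,230:360],None,fx=5,fy=5))
for n,i,k,roi in(("top",im,c,(245,180,375,285)),("side",im2,c2,(230,190,360,270))):
    for p,a,_ in blobs(i,*ORANGE,roi,10): print(n,p.round(1),a,toF(onplane(k,p,.018)).round(4))
print(read_state()["t"])
```

```text
13.95 [-0.04486341  0.04008121] 0.010611891906257491
0.026 [-0.15  0.84  0.58]
0 [-0.66  0.25  0.07]
-0.045 [ 0.09 -0.86 -0.09]
top [272.7 246.9] 118.5 [-0.0578  0.0829]
top [304.8 226.5] 38.5 [0.0029 0.0069]
side [285.6 248. ] 91.5 [-0.0632  0.0924]
side [323.9 225.9] 21.5 [-0.0582 -0.0661]
side [292.9 219.6] 16.5 [ 0.029  -0.0218]
17.5333
```

View pics/t4.png

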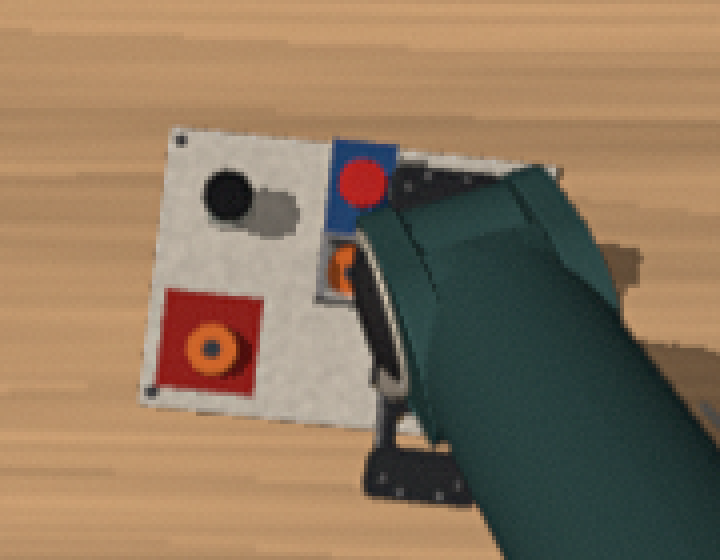

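View pics/s4.png

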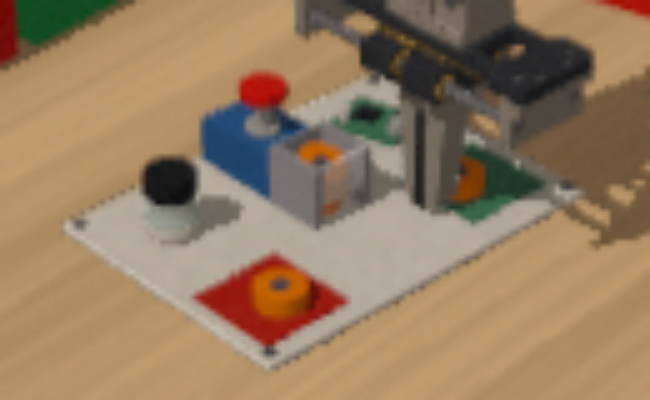

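The side view shows the spacer (side pixel ~(324, 226)) moving ahead of the fingers onto the green square. The reject, jar and board haven't been touched. I'll push the rest of the way, back off, lift and check.

Run:
```python
from h import *
movel(F(-.047,-.058,.0105),velocity=.025); pause(.2)
movel(F(-.047,-.040,.0105),velocity=.05)
movel(F(-.047,-.040,.15),velocity=.15)
movel(F(.02,.16,.22),velocity=.25); pause(.2)
im=grab_frame("top");c=get_calibration("top");roi=(245,180,375,285)
cv2.imwrite("pics/t5.png",cv2.cvtColor(im,cv2.COLOR_RGB2BGR)[160:300,220:400].repeat(4,0).repeat(4,1))
for p,a,_ in blobs(im,*ORANGE,roi,10): print(p.round(1),a,toF(onplane(c,p,.018)).round(4))
print(read_state()["t"])
```

```text
[339.5 248.8] 107.5 [-0.0447 -0.086 ]
[307.7 227.1] 95.0 [ 0.0021 -0.0006]
21.2833
```

View pics/t5.png

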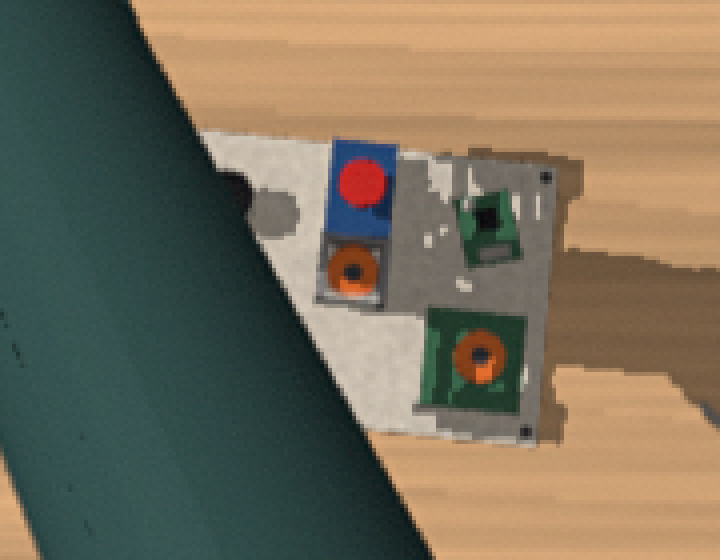

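The spacer (pixel (339.5, 249)) lies wholly on the green square, about 3 mm from its centre. The plunger is up and nothing else came out of the magazine, so I'm handing in.

```bash
python3 -c "
from station import *
print(sign_off())"
```

```text
the job is handed in; nothing more can be done
None
```

Job handed in at about 21 s: I pressed the plunger once and it came back up, one spacer came out, and I pushed it wholly onto the green square (about 3 mm off centre); nothing else was seen to move, though the arm hid the reject in the last picture.

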